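# Free the sprung clamp jaw and hold it open at the index line

### The arm

A 6-joint arm with a two-finger parallel gripper is mounted at the origin on a cart in front of the work surface, level with it; the furniture and walls round the work are solid. World frame = base frame: x ahead of the robot, y to its left, z up, the work surface at z = 0. Lengths are in m, angles in degrees, forces in N, time in s.
With the tool pointing down it reaches from about 0.4 to 0.825 m from the base axis. Payload 7 kg.
Tool frame: the origin (TCP) lies midway between the tips of the shut fingers; the grasp point (between the pads) lies ctrl.tcp_to_grasp behind it (ctrl.tcp_to_grasp is the distance from the TCP to the grasp point, in m); z points along the fingers, y is the line along which they close (so a half turn about z gives the same grasp; the last joint's range is limited). The gripper opens to 88 mm and grips with 3 to 60 N. Pads are 19 mm wide; open, the fingers measure 130 mm over their backs; the gripper's body (78 mm by 193 mm) begins 47 mm behind the grasp point.
Start: joints at [-56.087, 20.546, 0.682, 0, -70.136, -16.507], TCP at [0.202, -0.644, 0.227] pointing down, gripper open.
Joint ranges: [-176.03, 176.03], [-82.01, 121.73], [-58.28, 71.71], [-173.87, 95.51], [-174.79, -0.11], [-173.66, 173.66]. Speed limits (degrees/s): [136.94, 136.94, 172.46, 180, 180, 180].

### API

Orientations are given as [roll, pitch, yaw] about the fixed x, y, z axes, in that order (R = Rz(yaw) Ry(pitch) Rx(roll)).
In Python, from plant import ctrl, imaging, close_job gives the robot as it stands.
- The arm moves only by the shell command python3 -m crank 'ROWS'. ROWS is JSON, a list of rows, each a list of 3 entries, a list of its own where there are three numbers: the shift along the world's x, y, z in m, then the turn, a rotation vector about the world's x, y, z in degrees, then the opening, from -1 (shut) to 1 (fully open), so that 0 is half open. A call has 1 to 12 rows; each row shifts and turns the commanded pose from where the row before left it; what a row does not reach is not made up. A row lasts 1/10 s, in which the tool goes at most 50 mm and 8.59 degrees, less where a joint would pass 70% of its speed; a pose out of reach is approached as far as the arm can. A call is refused whole if a number of a shift passes 0.05 or a number of a turn 8.59, either way. A call with a gripper value outside its range is refused whole. The fingers move at their own pace and stop on an object; the grip force is fixed at half the most. Time passes only in rows, so rows that do not move let the fingers close. It gives the time, the measured TCP pose, the force, the opening and the grip force at its end, in the units of the state.
- ctrl.get_obs(): the state, without advancing time (a new reading comes with each control period).
- imaging.snapshot(name): name is "scene" or "top"; returns (picture, depth): 400x640x3 uint8, blue, green, red; 400x640 float32, m along the optical axis (not along the pixel's ray), 0 where there is no reading.
- imaging.camera_model(name): a dict with "mtx" (3x3 intrinsics, pixels), "R" (3x3) and "t" (3): a world point X has camera coordinates R X + t. Camera axes: x right, y down, z forward; pixel columns grow to the right and rows downward; lengths in m; the calibration is good to about 2 mm. A picture is of the moment at which its call begins. camera_model takes no time and is no camera call.
- close_job(): hands the job in; it is judged then, once.
The state is a dict: "clock": time; "joint_pos": joint angles; "qvel": joint speeds; "tau": joint torques, N m; "tool_pos": TCP position; "orientation": TCP orientation; "force": force on the tool from outside, world axes, zero at the start; "moment": the same for the moment, N m; "opening": finger opening in m; "gripper_force": force on a finger pad.
Only numpy, scipy, OpenCV 4.12 (cv2) and the standard library are available. Lean on these libraries where they do the work, as an engineer would, in place of code of your own. Each camera call takes 0.05 s, during which the arm holds its last target. There are 200 camera calls.

### The job

The sprung jaw of the clamping fixture on the table is locked by the headed steel pin that stands proud of its lock block: knock the pin fully home, until its head sits on the block, using the mallet and not the gripper, and then lay the mallet down on the table without dropping it. Then take the upright pull tab in the gripper, pull the sprung jaw open until the line on the jaw stands level with the line on the index block beside it, and finish while still holding it there with the gripper. Leave the other things on the table as they are.

Things in the scene. Friction and masses are not known exactly. Their poses are not given: they have to be found in the camera images.
- clamp: fixed fixture, base plate 110 (x) x 230 (y, -135..+95) x 12 mm. Origin on the table, z up. Fixed jaw at y 48..76, top z 40. Sprung jaw (50x50 mm, top z 40) opens to the clamp's -y. Lock block at the -y end (x -20..20, y -128..-92, top z 46) with the lock pin in its top and a 22 mm spring barrel reaching +y to y -71, top z 38. Place and yaw differ each time
- pin (a joint): lock pin, travel in m: about 0 to 0.003 = standing proud (head 11 to 14 mm clear of the lock block, slide locked), 0.014 = driven home with its head on the block (slide free; it comes free from about 0.0125). It fits tightly (about 9 N to move it) and stays where it is left. Not to be pushed with fingers or arm
- pin_top (a point): centre of the top of the pin's steel head, 18 mm diameter, 6 mm thick, at clamp x 0, y -110 mm; about 66 mm above the table when proud, 52 mm when home
- slide (a joint): opening of the sprung jaw, m: 0 = shut, grows as it moves to the clamp's -y, stop at 0.055. The return spring pulls it shut: 2.4 N at 0 plus 160 N/m (about 6 to 10 N at the index line). While the pin is up the jaw cannot move more than about 1 mm
- tab_grip (a point): grip point on the pull tab: dark upright steel tab on top of the sprung jaw, 32 (clamp x) x 12 (clamp y, the pulling direction) mm, from z 39 to z 85 mm above the table. This point is in its middle, at z 69 mm, at clamp x 0, y +5 mm when shut; free on both sides, pinch it along the clamp's y
- slide_line (a point): end of the short black line on the sprung jaw's pointer, z 36 mm, on its -x side; at clamp x -32, y +20 mm when shut; moves with the jaw
- index: fixed steel index block 16 x 12 x 24 mm on the base plate beside the jaw, on the clamp's -x side, clamped at a different y each time; axes as the clamp's; origin at the centre of its underside
- index_line (a point): end of the black line on top of the index block, next to the jaw's line, z 36 mm, axes as the clamp's; at clamp x -35 mm and 22 to 45 mm to the clamp's -y of the shut jaw's line. Pulling the jaw out brings slide_line beside this point: both lines are then at the same clamp y
- mallet: small soft-faced mallet, 0.27 to 0.49 kg: black cylindrical head 44 mm diameter, 64 mm long, standing on one flat face on the table, so its wooden handle is level. Origin at the centre of the lower face; z along the head, up; the handle runs to its own -x. It can be struck with the lower face and put back the same way or on its side
- mallet_head (a point): middle of the mallet's head, 32 mm above its lower face
- mallet_handle (a point): a grip point on the handle, 55 mm from the head's axis, 32 mm above the lower face; the handle is 20 mm wide, 22 mm high, runs from 22 to 168 mm from the head's axis; centre of mass about 9 mm from the head's axis
- gauge_block: steel gauge block, 22x56x12 mm, flat on the table; bystander, to be left where it is (not shifted by more than 30 mm)
- spare_punch: steel punch, 16 mm across, 53 mm tall, upright on the table; bystander, to be left where it is (not shifted by more than 30 mm)
- bolt_1: M8 bolt, 36 mm tall, upright on its head; bystander, to be left where it is (not shifted by more than 30 mm)
- clip_1: black moulded clip, 46x67x28 mm; bystander, to be left where it is (not shifted by more than 30 mm)
- clip_5: black moulded clip, 46x67x28 mm; bystander, to be left where it is (not shifted by more than 30 mm)
- clip_8: black moulded clip, 46x67x28 mm; bystander, to be left where it is (not shifted by more than 30 mm)

How it is judged:
By the outcome, as a careful person would: the job done as asked, in the order asked, and still so for the second after the job is handed in, while the arm keeps its last pose, push and grip.
It also fails if it takes over 51 s, if anything falls off the work surface, if the arm or the gripper's body presses on something with over 40 N, if the wrist force passes 120 N, or if a joint passes its speed limit or range.

## Working session

There is one attempt and no reset: what is moved stays moved. The work goes in short steps, Python scripts to look and compute and a shell command to move; the robot and the scene stay as the last step left them, time stands still between calls to the robot, and variables do not carry over. Pictures are saved under pics/ and viewed, at most 10 in all, crops included, and the job is handed in when it is done.

```bash
mkdir -p pics; cat > h.py <<'E'
import numpy as np, cv2
from plant import ctrl, imaging
def snap(name,out=None):
    im,d=imaging.snapshot(name)
    if out: cv2.imwrite('pics/'+out,im); np.save('pics/'+out+'.npy',d)
    return im,d
def world(name,u,v,d=None,z=None):
    m=imaging.camera_model(name);K,R,t=map(np.array,(m['mtx'],m['R'],m['t']))
    r=np.linalg.solve(K,np.array([u,v,1.]))
    if z is None: return R.T@(r*d-t)
    c=-R.T@t; w=R.T@r
    return c+w*(z-c[2])/w[2]
def pix(name,X):
    m=imaging.camera_model(name);p=np.array(m['mtx'])@(np.array(m['R'])@np.array(X)+np.array(m['t']));return p[:2]/p[2]
E
python3 - <<'E'
from h import *
print(ctrl.get_obs(), ctrl.tcp_to_grasp)
for n in('scene','top'):
    snap(n,n+'0.png'); m=imaging.camera_model(n); print(n,m['mtx'],-np.array(m['R']).T@m['t'],m['R'])
E
```

```text
{'clock': 0.0, 'joint_pos': array([-5.60871664e+01,  2.05917065e+01,  6.33648023e-01, -2.06396153e-02,
       -7.01350613e+01, -1.65067615e+01]), 'qvel': array([ 0.00072682,  0.00636927,  0.06885135,  0.00027212, -0.10581886,
       -0.01670855]), 'tau': array([-1.22120608e-03, -5.82712984e+01,  2.93060410e+01,  6.99737281e+00,
        6.74759751e-03, -2.09636501e-04]), 'tool_pos': array([ 0.20175118, -0.64363273,  0.22561703]), 'orientation': array([ 1.79905205e+02, -7.85777774e-03, -1.62600951e+02]), 'force': array([ 0.03210465, -0.61493065,  0.69739329]), 'moment': array([ 0.02754834,  0.05617398, -0.00904426]), 'gripper_force': 0.0, 'opening': 0.0875424223607512} 0.0188
scene [[451.36795854   0.         326.09424419]
 [  0.         451.36795854 201.37983623]
 [  0.           0.           1.        ]] [-0.23047231 -0.59778492  0.71725238] [[ 0.68291    -0.73045502  0.00833088]
 [-0.39118885 -0.37531026 -0.84030559]
 [ 0.6169321   0.57059414 -0.54204899]]
top [[415.66389386   0.         323.27642594]
 [  0.         415.66389386 198.24997102]
 [  0.           0.           1.        ]] [0.38666897 0.08408108 1.24786463] [[ 0.02734546 -0.99962522  0.00127936]
 [-0.99597838 -0.02735489 -0.08531579]
 [ 0.08531881  0.00105878 -0.99635314]]
```

View pics/top0.png

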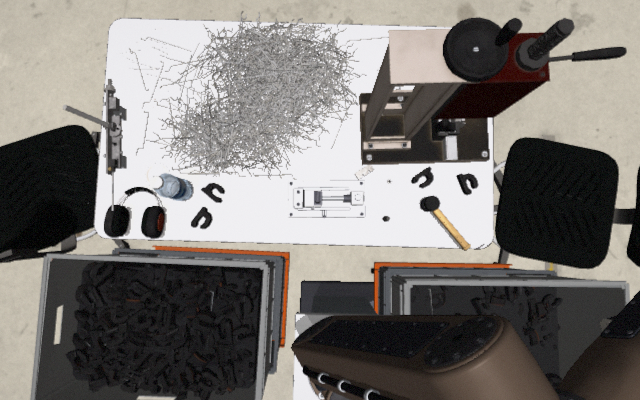

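View pics/scene0.png

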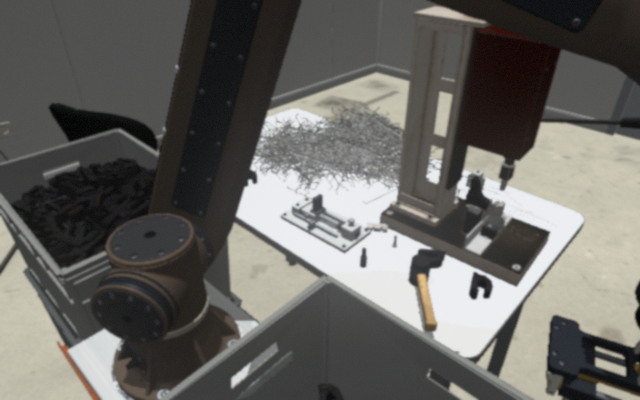

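```bash
python3 - <<'E'
from h import *
im=cv2.imread('pics/top0.png')
c=cv2.resize(im[160:255,280:480],None,fx=4,fy=4,interpolation=cv2.INTER_CUBIC); cv2.imwrite('pics/c0.png',c)
d=np.load('pics/top0.png.npy')
for u,v in [(340,235),(357,198),(430,203),(448,225),(318,198),(386,218),(390,181)]:
    print(u,v,world('top',u,v,d[v,u]).round(4))
E
```

```text
340 235 [0.3846 0.0324 0.0006]
357 198 [ 0.4917 -0.0113  0.0605]
430 203 [ 0.4828 -0.2198  0.064 ]
448 225 [ 0.4221 -0.2777  0.0427]
318 198 [0.4864 0.1001 0.087 ]
386 218 [ 0.437  -0.0963  0.0539]
390 181 [ 0.547  -0.1096  0.0332]
```

View pics/c0.png

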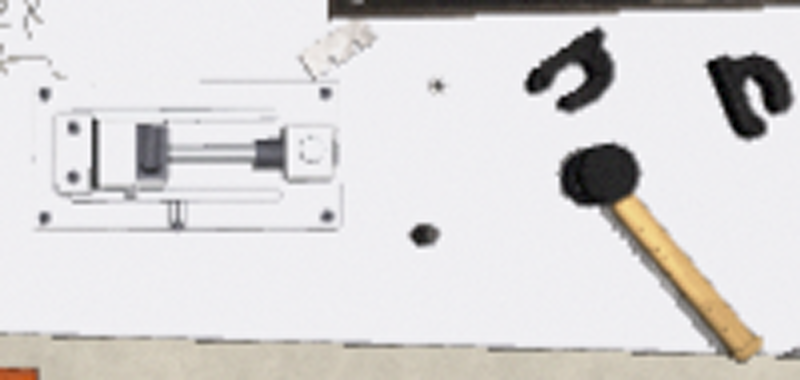

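```bash
python3 - <<'E'
from h import *
d=np.load('pics/top0.png.npy')
def cr(cx,cy,z): return world('top',280+(cx+.5)/4-.5,160+(cy+.5)/4-.5,z=z)
print('pin',cr(312,151,.066).round(4))
b=[cr(*p,.012) for p in [(43,93),(325,93),(43,217),(326,215)]]
for x in b: print('bolt',x.round(4))
y1=b[0]-b[1];y2=b[2]-b[3]; print([np.degrees(np.arctan2(-y[0],y[1])) for y in(y1,y2)])
print('slide',cr(130,195,.036).round(4),'index',cr(177,214,.036).round(4))
V,U=np.mgrid[160:255,280:490]
P=np.array([world('top',u,v,d[v,u]) for u,v in zip(U.ravel(),V.ravel())])
def reg(n,x0,x1,y0,y1,z0,z1):
    s=P[(P[:,0]>x0)&(P[:,0]<x1)&(P[:,1]>y0)&(P[:,1]<y1)&(P[:,2]>z0)&(P[:,2]<z1)]
    r=cv2.minAreaRect(s[:,:2].astype(np.float32)*1000)
    print(n,len(s),s.mean(0).round(4),np.median(s[:,2]).round(4),[np.round(q,1) for q in r]);return s
reg('pin',.44,.54,-.05,.04,.056,.075)
reg('tab',.44,.54,.05,.15,.07,.095)
reg('jaws',.40,.58,-.04,.2,.030,.042)
h=reg('mhead',.43,.53,-.27,-.17,.058,.07)
h=reg('mhandle',.33,.48,-.36,-.23,.034,.055)
print(cv2.fitLine((h[:,:2]).astype(np.float32),cv2.DIST_HUBER,0,.01,.01).ravel())
reg('punch',.41,.46,-.13,-.07,.04,.07)
for n,x0,x1,y0,y1 in [('clipA',.5,.6,-.23,-.16),('clipB',.5,.6,-.36,-.25),('gb',.54,.62,-.06,.06),('bolt',.53,.57,-.13,-.09)]: reg(n,x0,x1,y0,y1,.008,.06)
E
```

```text
pin [ 0.4931 -0.0126  0.066 ]
bolt [0.536  0.1851 0.012 ]
bolt [ 0.5418 -0.0259  0.012 ]
bolt [0.4432 0.1819 0.012 ]
bolt [ 0.4504 -0.0284  0.012 ]
[np.float64(1.575992805252591), np.float64(1.975634239071403)]
slide [0.4599 0.1171 0.036 ] index [0.447  0.0824 0.036 ]Traceback (most recent call last):
  File "<stdin>", line 10, in <module>
  File "h.py", line 8, in world
    m=imaging.camera_model(name);K,R,t=map(np.array,(m['mtx'],m['R'],m['t']))
ValueError: time passes only in moves, steps and waits
```

```bash
python3 - <<'E'
s=open('h.py').read()
s=s.replace("def snap","import functools\ncam=functools.lru_cache(None)(imaging.camera_model)\ndef snap").replace("m=imaging.camera_model(name)","m=cam(name)")
s+='''
def cloud(d,u0,u1,v0,v1):
    m=cam('top');V,U=np.mgrid[v0:v1,u0:u1];D=d[v0:v1,u0:u1].ravel()
    r=np.linalg.solve(m['mtx'],np.array([U.ravel(),V.ravel(),np.ones(U.size)]))*D
    return ((r.T-m['t'])@np.array(m['R']))[D>0]
def reg(P,n,x0,x1,y0,y1,z0,z1):
    s=P[(P[:,0]>x0)&(P[:,0]<x1)&(P[:,1]>y0)&(P[:,1]<y1)&(P[:,2]>z0)&(P[:,2]<z1)]
    if len(s)<3: print(n,len(s)); return s
    r=cv2.minAreaRect(s[:,:2].astype(np.float32)*1000)
    print(n,len(s),s.mean(0).round(4),np.median(s[:,2]).round(4),[np.round(q,1) for q in r]);return s
'''
open('h.py','w').write(s)
E
cat > m.py <<'E'
from h import *
d=np.load('pics/top0.png.npy')
P=cloud(d,280,490,160,255)
reg(P,'pin',.44,.54,-.05,.04,.056,.075)
reg(P,'tab',.44,.54,.05,.15,.07,.095)
reg(P,'jaws',.40,.58,-.04,.2,.030,.042)
h=reg(P,'mhead',.43,.53,-.27,-.17,.058,.07)
h=reg(P,'mhandle',.33,.47,-.36,-.23,.034,.055)
print(cv2.fitLine((h[:,:2]).astype(np.float32),cv2.DIST_HUBER,0,.01,.01).ravel())
reg(P,'punch',.41,.46,-.13,-.07,.04,.07)
for n,x0,x1,y0,y1 in [('clipA',.5,.6,-.23,-.16),('clipB',.5,.6,-.36,-.25),('gb',.54,.62,-.06,.06),('bolt',.53,.57,-.13,-.09)]: reg(P,n,x0,x1,y0,y1,.008,.06)
E
python3 m.py
```

```text
pin 28 [ 0.4937 -0.0124  0.0642] 0.0636 [array([493. , -12.3]), array([14.4, 14.5]), np.float64(0.4)]
tab 46 [0.4901 0.1017 0.0843] 0.0845 [array([490.8, 101.7]), array([31.2,  8.5]), np.float64(1.5)]
jaws 511 [0.4873 0.1087 0.0376] 0.0383 [array([477.6,  69.9]), array([206.9,  78.3]), np.float64(88.5)]
mhead 181 [ 0.4828 -0.2259  0.0638] 0.064 [array([ 483. , -225.9]), array([41.1, 40.6]), np.float64(89.8)]
mhandle 359 [ 0.4097 -0.2886  0.0419] 0.0422 [array([ 412.1, -287.8]), array([148.1,  22.5]), np.float64(40.2)]
[ 0.75455236  0.65623987  0.40967047 -0.28858003]
punch 14 [ 0.4364 -0.101   0.0511] 0.0509 [array([ 435.8, -100.9]), array([8.7, 9.3]), np.float64(0.4)]
clipA 193 [ 0.5603 -0.2097  0.0253] 0.0256 [array([ 547.2, -219.6]), array([71.9, 64.1]), np.float64(34.3)]
clipB 220 [ 0.5508 -0.3373  0.0233] 0.0248 [array([ 549.6, -345.4]), array([67.6, 42.5]), np.float64(23.1)]
gb 255 [ 0.5727 -0.023   0.0175] 0.0132 [array([574.7,  -0.8]), array([ 69.2, 117.1]), np.float64(0.1)]
bolt 14 [ 0.5489 -0.1116  0.0271] 0.0317 [array([ 548.5, -112.5]), array([8.8, 8.2]), np.float64(9.0)]
```

```bash
python3 - <<'E'
from h import *
d=np.load('pics/top0.png.npy')
P=cloud(d,280,640,0,400)
for z0,z1 in((.08,.2),(.2,.4),(.4,.9)):
    s=P[(P[:,2]>z0)&(P[:,2]<z1)&(P[:,0]>.45)]; print(z0,s.min(0).round(3),s.max(0).round(3))
for x0 in np.arange(0.1,.5,.05):
    print(round(x0,2),[ (round(float(s[:,2].max()),2) if len(s:=P[(P[:,0]>x0)&(P[:,0]<x0+.05)&(P[:,1]>y0)&(P[:,1]<y0+.1)]) else None) for y0 in np.arange(-.8,0,.1)])
E
```

```text
0.08 [ 0.475 -0.31   0.08 ] [0.981 0.223 0.2  ]
0.2 [ 0.659 -0.553  0.2  ] [0.802 0.206 0.4  ]
0.4 [ 0.65  -0.319  0.4  ] [ 0.764 -0.023  0.633]
0.1 [0.01, -0.13, -0.16, -0.13, -0.16, -0.14, -0.06, -0.03]
0.15 [0.09, -0.13, 0.3, -0.12, -0.14, -0.14, 0.11, 0.75]
0.2 [0.11, -0.15, 0.33, -0.14, -0.14, 0.77, 0.82, 0.82]
0.25 [0.11, 0.11, 0.11, 0.11, 0.73, 0.74, 0.82, 0.82]
0.3 [-0.29, -0.29, -0.3, -0.75, 0.67, -0.75, -0.75, -0.74]
0.35 [-0.29, -0.28, -0.29, 0.01, 0.05, 0.05, 0.01, 0.01]
0.4 [-0.3, -0.29, -0.29, 0.01, 0.04, 0.05, 0.06, 0.05]
0.45 [-0.3, -0.29, -0.29, 0.01, 0.01, 0.07, 0.01, 0.07]
```

```bash
python3 -m crank '[[[0.028,0.0435,0],[0,0,2.6],1],[[0.028,0.0435,0],[0,0,2.6],1],[[0.028,0.0435,0],[0,0,2.6],1],[[0.028,0.0435,0],[0,0,2.6],1],[[0.028,0.0435,0],[0,0,2.6],1],[[0.028,0.0435,0],[0,0,2.6],1],[[0.028,0.0435,0],[0,0,2.6],1],[[0.028,0.0435,0],[0,0,2.6],1],[[0.028,0.0435,0],[0,0,2.6],1],[[0,0,-0.03],[0,0,0],1],[[0,0,-0.02],[0,0,0],1],[[0,0,0],[0,0,0],1]]'; python3 - <<'E'
from h import *
im,d=snap('top','top1.png'); o=ctrl.get_obs(); print(pix('top',o['tool_pos']))
E
```

```text
clock: 1.3
tool_pos: [0.4437, -0.2644, 0.1738]
orientation: [179.7, -0.2, -139.2]
force: [-0.1, 0.1, 0.5]
opening: 0.0875
gripper_force: 0.0
[458.67197704 215.03264191]
```

```bash
python3 -m crank '[[[0.0093,0.013,-0.02],[0,0,0],1],[[0,0,-0.03],[0,0,0],1],[[0,0,-0.03],[0,0,0],1],[[0,0,-0.03],[0,0,0],1],[[0,0,0],[0,0,0],1],[[0,0,0],[0,0,0],1]]'; python3 - <<'E'
from h import *
snap('scene','scene1.png');im,d=snap('top','top1.png');cv2.imwrite('pics/c1.png',cv2.resize(cv2.imread('pics/scene1.png')[200:400,320:520],None,fx=3,fy=3))
E
```

```text
clock: 1.95
tool_pos: [0.4553, -0.2534, 0.0677]
orientation: [-180.0, -0.0, -139.2]
force: [-0.4, 0.2, 1.1]
opening: 0.0876
gripper_force: 0.0
```

View pics/c1.png

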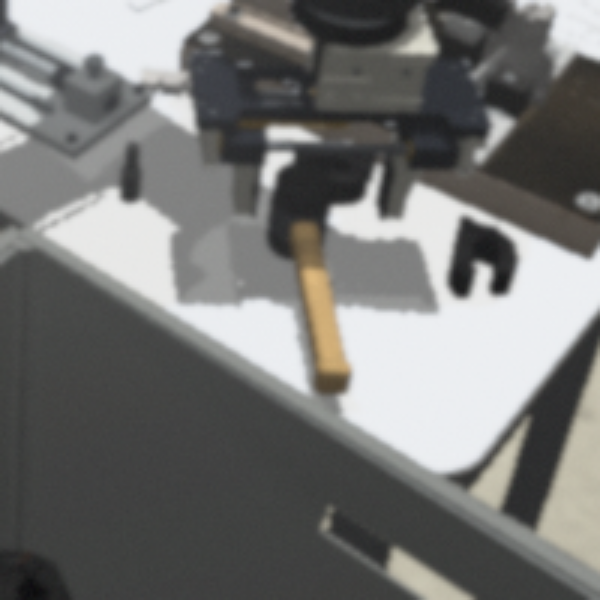

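```bash
python3 -m crank '[[[-0.002,0.002,-0.03],[0,0,0],1],[[0,0,-0.026],[0,0,0],1],[[0,0,0],[0,0,0],1],[[0,0,0],[0,0,0],1]]' && python3 -m crank '[[[0,0,0],[0,0,0],-1],[[0,0,0],[0,0,0],-1],[[0,0,0],[0,0,0],-1],[[0,0,0],[0,0,0],-1],[[0,0,0],[0,0,0],-1],[[0,0,0],[0,0,0],-1],[[0,0,0],[0,0,0],-1],[[0,0,0],[0,0,0],-1]]'
```

```text
clock: 2.45
tool_pos: [0.4537, -0.251, 0.012]
orientation: [-179.9, 0.0, -139.2]
force: [0.8, 0.3, 1.1]
opening: 0.0875
gripper_force: 0.0
clock: 3.25
tool_pos: [0.4527, -0.2507, 0.0105]
orientation: [180.0, -0.0, -139.2]
force: [-0.7, -0.0, 0.0]
opening: 0.0292
gripper_force: 0.0
```

```bash
python3 -m crank '[[[0,0,0],[0,0,0],-1],[[0,0,0],[0,0,0],-1],[[0,0,0],[0,0,0],-1],[[0,0,0],[0,0,0],-1],[[0,0,0],[0,0,0],-1]]' && python3 -m crank '[[[0,0,0.01],[0,0,0],-1],[[0,0,0.01],[0,0,0],-1],[[0,0,0.015],[0,0,0],-1],[[0,0,0.015],[0,0,0],-1],[[0,0,0.015],[0,0,0],-1],[[0,0,0.015],[0,0,0],-1],[[0,0,0.01],[0,0,0],-1],[[0,0,0],[0,0,0],-1],[[0,0,0],[0,0,0],-1]]'; python3 - <<'E'
from h import *
snap('scene','scene2.png');im,d=snap('top','top2.png');cv2.imwrite('pics/c2.png',cv2.resize(cv2.imread('pics/scene2.png')[190:350,350:510],None,fx=3,fy=3))
E
```

```text
clock: 3.75
tool_pos: [0.4528, -0.2507, 0.0105]
orientation: [-180.0, 0.0, -139.2]
force: [0.6, -0.7, -0.9]
opening: 0.0199
gripper_force: 29.8
clock: 4.65
tool_pos: [0.4525, -0.2505, 0.1005]
orientation: [180.0, 0.0, -139.2]
force: [0.2, 0.6, -4.1]
opening: 0.0198
gripper_force: 29.8
```

View pics/c2.png

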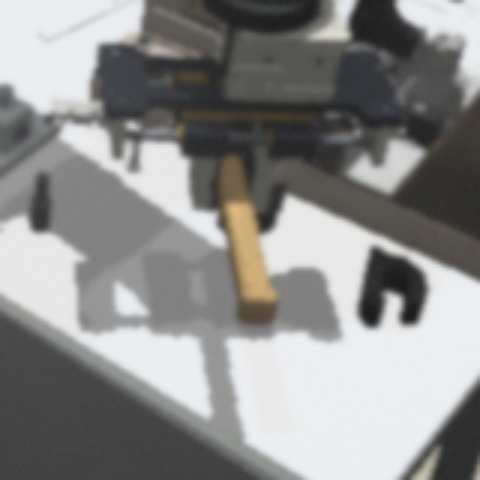

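```bash
python3 - <<'E'
from h import *
print(pix('scene',[.356,-.3345,.133]))
d=np.load('pics/top2.png.npy');P=cloud(d,400,520,180,300)
u=np.array([.755,.656]);n=np.array([-.656,.755]);q=P[:,:2]-[.4525,-.2505]
a=q@u;b=q@n
s=(abs(b)<.007)&(a<-.02)&(a>-.14)&(P[:,2]<.2)&(P[:,2]>.05)
for lo in np.arange(-.14,0,.02):
    k=s&(a>lo)&(a<=lo+.02); print(round(lo,2),k.sum(), np.median(P[k,2]).round(4) if k.any() else '')
E
```

```text
[436.8331985  290.00228372]
-0.14 18 0.1344
-0.12 36 0.1325
-0.1 37 0.1321
-0.08 40 0.1334
-0.06 17 0.1335
-0.04 0 
-0.02 0 
0.0 0
```

```bash
python3 -m crank '[[[0.001,0.012,0.005],[0,0,0],-1],[[0.001,0.02,0.005],[0,0,0],-1],[[0.001,0.025,0],[0,0,0],-1],[[0.001,0.025,0],[0,0,0],-1],[[0.001,0.025,0],[0,0,0],-1],[[0.001,0.025,0],[0,0,0],-1],[[0.001,0.025,0],[0,0,0],-1],[[0.001,0.025,0],[0,0,0],-1],[[0.001,0.02,0],[0,0,0],-1],[[0.001,0.011,0],[0,0,0],-1],[[0,0,0],[0,0,0],-1],[[0,0,0],[0,0,0],-1]]'
```

```text
clock: 5.95
tool_pos: [0.4625, -0.0376, 0.1104]
orientation: [180.0, -0.0, -139.1]
force: [0.6, 1.0, -3.1]
opening: 0.0196
gripper_force: 29.8
```

```bash
python3 -m crank '[[[0,0,-0.015],[0,0,0],-1],[[0,0,-0.015],[0,0,0],-1],[[0,0,-0.012],[0,0,0],-1],[[0,0,0],[0,0,0],-1]]'
```

```text
clock: 6.35
tool_pos: [0.4624, -0.0385, 0.0677]
orientation: [180.0, -0.1, -139.3]
force: [0.2, -0.8, -3.8]
opening: 0.0194
gripper_force: 29.9
```

```bash
python3 -m crank '[[[0,0,-0.003],[0,0,0],-1],[[0,0,-0.003],[0,0,0],-1]]'; python3 -m crank '[[[0,0,0],[0,0,0],-1]]';  python3 - <<'E'
from h import *
d=snap('top','top3.png')[1];P=cloud(d,320,460,160,270)
u=np.array([.755,.656]);n=np.array([-.656,.755]);q=P[:,:2]-[.4625,-.038]
a=q@u;b=q@n
s=(abs(b)<.007)&(P[:,2]<.2)&(P[:,2]>.05)
for lo in np.arange(-.14,0,.02):
    k=s&(a>lo)&(a<=lo+.02); print(round(lo,2),k.sum(), np.median(P[k,2]).round(4) if k.any() else '')
E
```

```text
clock: 6.55
tool_pos: [0.4628, -0.0383, 0.0632]
orientation: [-180.0, -0.0, -139.2]
force: [-3.0, -4.0, 5.6]
opening: 0.0199
gripper_force: 29.9
clock: 6.65
tool_pos: [0.4628, -0.0382, 0.063]
orientation: [-180.0, 0.0, -139.2]
force: [-1.1, -2.3, 0.5]
opening: 0.0202
gripper_force: 29.9
-0.14 17 0.0975
-0.12 36 0.0951
-0.1 35 0.0946
-0.08 37 0.0956
-0.06 7 0.096
-0.04 0 
-0.02 0 
0.0 0
```

```bash
python3 -m crank '[[[0,0,-0.003],[0,0,0],-1],[[0,0,0],[0,0,0],-1]]'; python3 -m crank '[[[0,0,-0.002],[0,0,0],-1],[[0,0,0],[0,0,0],-1]]'
```

```text
clock: 6.9
tool_pos: [0.4625, -0.0385, 0.0603]
orientation: [-180.0, -0.1, -139.2]
force: [-4.5, -5.9, 10.6]
opening: 0.0199
gripper_force: 30.0
clock: 7.1
tool_pos: [0.4619, -0.039, 0.0585]
orientation: [-180.0, -0.1, -139.2]
force: [-7.0, -8.2, 14.9]
opening: 0.0202
gripper_force: 30.0
```

```bash
python3 -m crank '[[[0,0,0.015],[0,0,0],-1],[[0,0,0.02],[0,0,0],-1],[[0,0,0.01],[0,0,0],-1],[[0,-0.015,0],[0,0,0],-1],[[0,-0.02,0],[0,0,0],-1],[[0,-0.025,0],[0,0,0],-1],[[0,-0.025,0],[0,0,0],-1],[[0,-0.02,0],[0,0,0],-1],[[0,-0.015,0],[0,0,0],-1],[[0,0,0],[0,0,0],-1]]';  python3 - <<'E'
from h import *
snap('scene','scene4.png')
d=snap('top','top4.png')[1];P=cloud(d,320,500,160,290)
reg(P,'pin',.475,.51,-.03,.005,.048,.075)
c=reg(P,'block',.47,.515,-.035,.01,.035,.048)
o=ctrl.get_obs()['tool_pos']
u=np.array([.755,.656]);n=np.array([-.656,.755]);q=P[:,:2]-o[:2]
a=q@u;b=q@n
s=(abs(b)<.007)&(P[:,2]<.2)&(P[:,2]>.03)
for lo in np.arange(-.14,0,.02):
    k=s&(a>lo)&(a<=lo+.02); print(round(lo,2),k.sum(), np.median(P[k,2]).round(4) if k.any() else '')
E
```

```text
clock: 8.1
tool_pos: [0.4625, -0.1588, 0.102]
orientation: [180.0, -0.0, -139.3]
force: [0.8, -0.2, -3.9]
opening: 0.0199
gripper_force: 30.0
pin 0
block 0
-0.14 18 0.1268
-0.12 39 0.1265
-0.1 39 0.1274
-0.08 36 0.1294
-0.06 18 0.1306
-0.04 0 
-0.02 0 
0.0 0
```

```bash
python3 - <<'E'
from h import *
print(pix('scene',[.493,-.0125,.052]),pix('scene',[.493,-.0125,.066]),pix('top',[.493,-.0125,.052]))
ims=[cv2.resize(cv2.imread('pics/'+f)[195:265,330:430],None,fx=5,fy=5,interpolation=cv2.INTER_CUBIC) for f in('scene1.png','scene4.png')]
cv2.imwrite('pics/c4.png',cv2.resize(np.hstack(ims),None,fx=.8,fy=.8))
for f in('scene0.png','scene1.png','scene4.png'):
    d=np.load('pics/'+f+'.npy'); Q=[]
    for v in range(205,240):
        for u in range(335,375):
            if d[v,u]>0:Q.append(world('scene',u,v,d[v,u]))
    Q=np.array(Q); reg(Q,f,.481,.505,-.025,0,.046,.075)
    s=Q[(np.hypot(Q[:,0]-.493,Q[:,1]+.0125)<.007)]; print(np.sort(s[:,2])[-8:].round(4) if len(s) else '')
E
```

```text
[350.22749961 223.6684917 ] [350.43554952 219.13230717] [357.18213273 197.82224529]
scene0.png 76 [ 0.4922 -0.0148  0.0552] 0.0521 [array([492.8, -13. ]), array([23.6, 23.1]), np.float64(88.9)]
[0.0652 0.0652 0.0653 0.0655 0.0659 0.0659 0.066  0.0662]
scene1.png 73 [ 0.4922 -0.0138  0.0553] 0.0541 [array([492.2, -12.1]), array([20.8, 23.4]), np.float64(3.7)]
[0.0643 0.0644 0.0645 0.0651 0.0655 0.0657 0.0658 0.0662]
scene4.png 52 [ 0.4913 -0.0146  0.0503] 0.0501 [array([493.4, -12.6]), array([22.1, 23.7]), np.float64(84.9)]
[0.0532 0.0534 0.0537 0.0542 0.0543 0.0545 0.0552 0.0553]
```

View pics/c4.png

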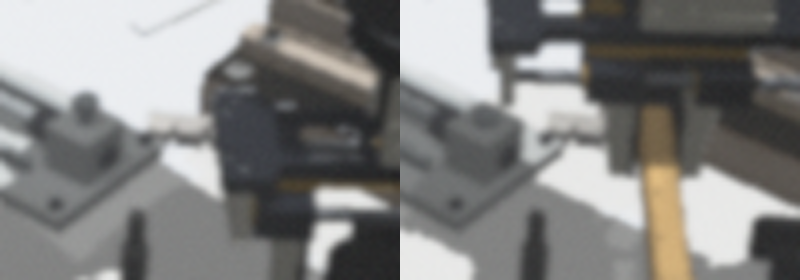

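```bash
python3 -m crank '[[[0,0.015,0],[0,0,0],-1],[[0,0.025,0],[0,0,0],-1],[[0,0.03,0],[0,0,0],-1],[[0,0.025,0],[0,0,0],-1],[[0,0.02,0],[0,0,0],-1],[[0,0.006,0],[0,0,0],-1],[[0,0,0],[0,0,0],-1],[[0,0,-0.015],[0,0,0],-1],[[0,0,-0.018],[0,0,0],-1],[[0,0,-0.012],[0,0,0],-1]]'; python3 -m crank '[[[0,0,-0.002],[0,0,0],-1]]'; python3 -m crank '[[[0,0,0],[0,0,0],-1]]'
```

```text
clock: 9.2
tool_pos: [0.4619, -0.0376, 0.0568]
orientation: [180.0, -0.1, -139.2]
force: [-12.0, -10.0, 20.8]
opening: 0.0197
gripper_force: 30.0
clock: 9.3
tool_pos: [0.4611, -0.0383, 0.0549]
orientation: [180.0, -0.2, -139.2]
force: [-8.6, -3.3, 16.4]
opening: 0.02
gripper_force: 30.0
clock: 9.4
tool_pos: [0.4612, -0.0382, 0.0553]
orientation: [179.9, -0.2, -139.2]
force: [-5.1, -2.2, 2.5]
opening: 0.0201
gripper_force: 30.0
```

```bash
python3 -m crank '[[[0,0,0.015],[0,0,0],-1],[[0,0,0.025],[0,0,0],-1],[[0,0,0.012],[0,0,0],-1],[[0,-0.015,0],[0,0,0],-1],[[-0.001,-0.025,0],[0,0,0],-1],[[-0.002,-0.035,0],[0,0,0],-1],[[-0.002,-0.04,0],[0,0,0],-1],[[-0.002,-0.04,0],[0,0,0],-1],[[-0.001,-0.03,0],[0,0,0],-1],[[0,-0.018,0],[0,0,0],-1],[[0,-0.009,0],[0,0,0],-1],[[0,0,0],[0,0,0],-1]]';  cat > t.py <<'E'
from h import *
import sys
k0=sys.argv[1]
ds=snap('scene','scene%s.png'%k0)[1]
im,d=snap('top','top%s.png'%k0);P=cloud(d,280,520,160,290)
reg(P,'pin',.475,.51,-.03,.005,.048,.075)
reg(P,'block',.47,.515,-.035,.01,.035,.048)
Q=np.array([world('scene',u,v,ds[v,u]) for v in range(205,240) for u in range(335,375) if ds[v,u]>0])
s=Q[(np.hypot(Q[:,0]-.493,Q[:,1]+.0125)<.007)]; print('pin',np.sort(s[:,2])[-8:].round(4) if len(s) else '')
o=ctrl.get_obs()['tool_pos'];print(o)
u=np.array([.755,.656]);n=np.array([-.656,.755]);q=P[:,:2]-o[:2]
a=q@u;b=q@n
s=(abs(b)<.007)&(P[:,2]<.2)&(P[:,2]>.03)&(a<-.045)&(a>-.14)
c=np.polyfit(a[s],P[s,2],1);print('tilt',np.degrees(np.arctan(c[0])),'z at -.1, 0',np.polyval(c,[-.1,0]))
E
python3 t.py 5
```

```text
clock: 10.6
tool_pos: [0.4543, -0.2499, 0.1072]
orientation: [180.0, -0.0, -139.3]
force: [-0.8, 0.0, -2.8]
opening: 0.0197
gripper_force: 30.0
pin 42 [ 0.4936 -0.0116  0.0518] 0.0515 [array([492.6,  -9.3]), array([34.7, 23. ]), np.float64(1.9)]
block 111 [ 0.4939 -0.0079  0.0445] 0.0451 [array([494.6,  -8.4]), array([38.6, 31.8]), np.float64(1.4)]
pin [0.0526 0.0528 0.0537 0.0539 0.0543 0.0545 0.0548 0.0549]
[ 0.45442046 -0.24861913  0.10737184]
tilt 8.371115233787137 z at -.1, 0 [0.12522585 0.13994106]
```

```bash
python3 -m crank '[[[-0.002,-0.002,-0.01],[-2.75,3.2,0],-1],[[0,0,-0.015],[-2.75,3.15,0],-1],[[0,0,-0.02],[0,0,0],-1],[[0,0,-0.02],[0,0,0],-1],[[0,0,-0.012],[0,0,0],-1],[[0,0,0],[0,0,0],-1],[[0,0,0],[0,0,0],-1]]'; python3 t.py 6
```

```text
clock: 11.4
tool_pos: [0.4532, -0.2505, 0.0311]
orientation: [-180.0, -8.4, -139.2]
force: [0.2, -0.3, -3.5]
opening: 0.0195
gripper_force: 30.0
pin 0
block 0
pin [0.0533 0.0534 0.0538 0.0541 0.0542 0.0546 0.0547 0.0548]
[ 0.4536236  -0.25072357  0.03156819]
tilt 0.7394897574953303 z at -.1, 0 [0.06293938 0.0642301 ]
```

```bash
python3 -m crank '[[[0,0,-0.009],[0,0,0],-1],[[0,0,-0.006],[0,0,0],-1],[[0,0,-0.003],[0,0,0],-1],[[0,0,-0.001],[0,0,0],-1],[[0,0,0],[0,0,0],-1],[[0,0,0],[0,0,0],-1]]'; python3 -m crank '[[[0,0,-0.001],[0,0,0],-1],[[0,0,0],[0,0,0],-1]]'; python3 -m crank '[[[0,0,-0.001],[0,0,0],-1],[[0,0,0],[0,0,0],-1]]'
```

```text
clock: 12.1
tool_pos: [0.4529, -0.2507, 0.0116]
orientation: [-180.0, -8.4, -139.2]
force: [-0.3, 0.6, -4.0]
opening: 0.0198
gripper_force: 30.0
clock: 12.3
tool_pos: [0.4528, -0.2507, 0.0106]
orientation: [-180.0, -8.4, -139.2]
force: [-0.4, 0.2, -4.0]
opening: 0.0196
gripper_force: 30.0
clock: 12.5
tool_pos: [0.4527, -0.2507, 0.0095]
orientation: [-180.0, -8.4, -139.2]
force: [-0.8, 0.6, -4.1]
opening: 0.0198
gripper_force: 30.0
```

```bash
python3 -m crank '[[[0,0,-0.001],[0,0,0],-1],[[0,0,0],[0,0,0],-1]]'; python3 -m crank '[[[0,0,-0.001],[0,0,0],-1],[[0,0,0],[0,0,0],-1]]'
```

```text
clock: 12.7
tool_pos: [0.4528, -0.2507, 0.0087]
orientation: [-180.0, -8.4, -139.2]
force: [-0.8, 1.0, -0.9]
opening: 0.0197
gripper_force: 30.0
clock: 12.9
tool_pos: [0.4528, -0.2509, 0.0086]
orientation: [-180.0, -8.4, -139.2]
force: [-3.2, 2.4, 10.8]
opening: 0.0196
gripper_force: 30.0
```

```bash
python3 -m crank '[[[0,0,0.001],[0,0,0],-1],[[0,0,0],[0,0,0],-0.5],[[0,0,0],[0,0,0],0],[[0,0,0],[0,0,0],0.5],[[0,0,0],[0,0,0],1],[[0,0,0],[0,0,0],1],[[0,0,0],[0,0,0],1],[[0,0,0],[0,0,0],1],[[0,0,0],[0,0,0],1],[[0,0,0],[0,0,0],1]]'
```

```text
clock: 13.9
tool_pos: [0.4528, -0.2507, 0.0086]
orientation: [-180.0, -8.4, -139.2]
force: [-0.4, 0.2, 0.6]
opening: 0.0799
gripper_force: 0.0
```

```bash
python3 -m crank '[[[0,0,0.015],[0,0,0],1],[[0,0,0.03],[0,0,0],1],[[0,0,0.035],[0,0,0],1],[[0,0,0.03],[2.75,-3.2,0],1],[[0,0,0.03],[2.75,-3.15,-5],1],[[0.004,0.04,0],[0,0,-7],1],[[0.005,0.04,0],[0,0,-7],1],[[0.005,0.04,0],[0,0,-7],1],[[0.005,0.04,0],[0,0,-7],1],[[0.005,0.04,0],[0,0,-6.3],1],[[0.004,0.04,0],[0,0,0],1],[[0,0,0],[0,0,0],1]]'; python3 - <<'E'
from h import *
im,d=snap('top','top7.png');P=cloud(d,280,490,160,255)
reg(P,'pin',.44,.54,-.05,.04,.049,.075)
reg(P,'tab',.44,.54,.05,.15,.07,.095)
reg(P,'mhead',.43,.53,-.27,-.17,.058,.07)
h=reg(P,'mhandle',.33,.47,-.36,-.23,.034,.055)
reg(P,'punch',.41,.46,-.13,-.07,.04,.07)
E
```

```text
clock: 15.1
tool_pos: [0.4815, -0.0071, 0.1489]
orientation: [179.8, 0.1, -178.3]
force: [0.6, 0.1, 0.1]
opening: 0.0874
gripper_force: 0.0
pin 0
tab 0
mhead 180 [ 0.4839 -0.2232  0.0637] 0.0635 [array([ 484.2, -223.7]), array([41.5, 42. ]), np.float64(20.7)]
mhandle 355 [ 0.4103 -0.2863  0.042 ] 0.0422 [array([ 412.5, -284.9]), array([147.1,  23.5]), np.float64(41.4)]
punch 14 [ 0.4363 -0.1009  0.0517] 0.0531 [array([ 435.8, -100.9]), array([8.3, 8.8]), np.float64(88.0)]
```

```bash
python3 -m crank '[[[0.003,0.036,0],[0,0,0],1],[[0.003,0.036,0],[0,0,0],1],[[0.003,0.036,0],[0,0,0],1],[[0,0,0],[0,0,0],1],[[0,0,-0.025],[0,0,0],1],[[0,0,-0.03],[0,0,0],1],[[0,0,-0.03],[0,0,0],1],[[0,0,-0.012],[0,0,0],1],[[0,0,0],[0,0,0],1],[[0,0,0],[0,0,0],1]]'; python3 - <<'E'
from h import *
im,d=snap('top','top8.png');s,_=snap('scene','scene8.png')
cv2.imwrite('pics/c8.png',np.vstack([cv2.resize(im[165:240,280:400],None,fx=5,fy=4),cv2.resize(s[170:240,270:390],None,fx=5,fy=4)]))
E
```

```text
clock: 16.15
tool_pos: [0.4899, 0.0965, 0.0518]
orientation: [179.8, -0.0, -178.5]
force: [-0.1, -0.3, 0.0]
opening: 0.0878
gripper_force: 0.0
```

View pics/c8.png

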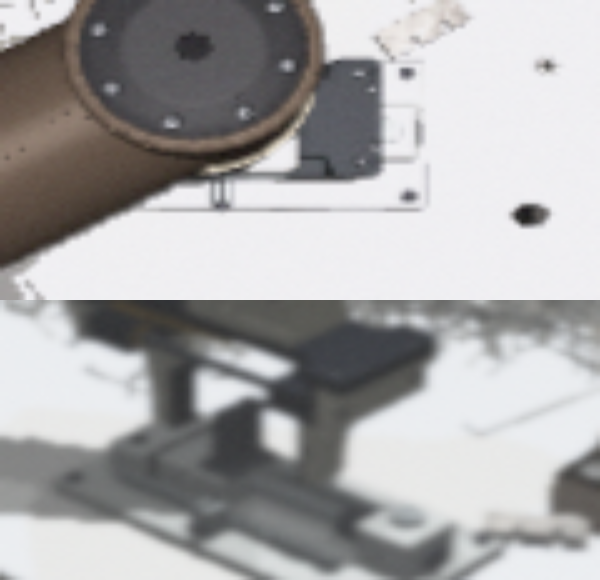

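```bash
python3 -m crank '[[[0,0.005,-0.001],[0,0,0],1],[[0,0,0],[0,0,0],-1],[[0,0,0],[0,0,0],-1],[[0,0,0],[0,0,0],-1],[[0,0,0],[0,0,0],-1],[[0,0,0],[0,0,0],-1],[[0,0,0],[0,0,0],-1],[[0,0,0],[0,0,0],-1],[[0,0,0],[0,0,0],-1],[[0,0,0],[0,0,0],-1],[[0,0,0],[0,0,0],-1],[[0,0,0],[0,0,0],-1]]';python3 -m crank '[[[0,0,0],[0,0,0],-1],[[0,0,0],[0,0,0],-1],[[0,0,0],[0,0,0],-1],[[0,0,0],[0,0,0],-1]]'
```

```text
clock: 17.45
tool_pos: [0.4898, 0.1025, 0.0506]
orientation: [179.8, -0.0, -178.5]
force: [-1.7, 2.8, -0.3]
opening: 0.0118
gripper_force: 30.0
clock: 17.85
tool_pos: [0.4898, 0.1024, 0.0505]
orientation: [179.8, -0.0, -178.5]
force: [-0.2, 2.5, 0.4]
opening: 0.0117
gripper_force: 30.0
```

```bash
python3 -m crank '[[[0,-0.004,0],[0,0,0],-1],[[0.0002,-0.006,0],[0,0,0],-1],[[0.0002,-0.006,0],[0,0,0],-1],[[0.0002,-0.006,0],[0,0,0],-1],[[0.0001,-0.005,0],[0,0,0],-1],[[0,0,0],[0,0,0],-1],[[0,0,0],[0,0,0],-1],[[0,0,0],[0,0,0],-1]]'; python3 - <<'E'
from h import *
im,d=snap('top','top9.png');s,ds=snap('scene','scene9.png')
a=cv2.resize(im[185:225,300:360],None,fx=10,fy=7,interpolation=cv2.INTER_CUBIC);b=cv2.resize(s[190:230,280:340],None,fx=10,fy=7,interpolation=cv2.INTER_CUBIC)
cv2.imwrite('pics/c9.png',np.vstack([a,b]))
print(pix('scene',[.447,.0824,.036]),pix('scene',[.4577,.1167-.026,.036]),pix('top',[.447,.0824,.036]),pix('top',[.4577,.1167-.026,.036]))
E
```

```text
clock: 18.65
tool_pos: [0.4907, 0.0754, 0.0506]
orientation: [179.8, 0.0, -178.5]
force: [0.3, 6.9, -1.5]
opening: 0.0119
gripper_force: 30.0
[310.78387884 221.41107402] [311.40345936 218.44274077] [323.88652932 213.10949306] [321.14435887 209.37011003]
```

View pics/c9.png

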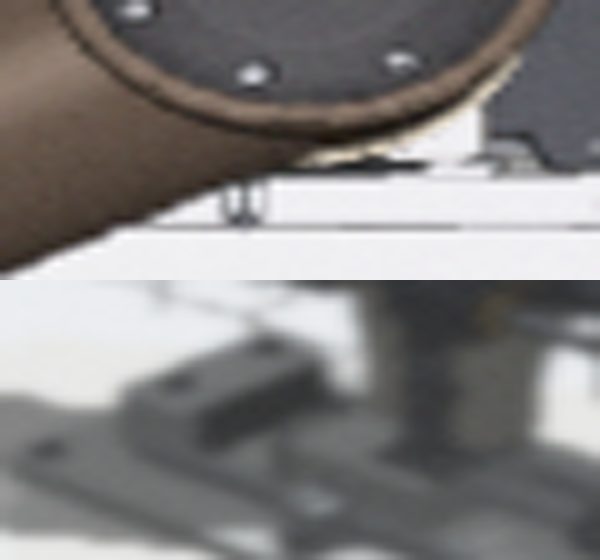

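```bash
python3 - <<'E'
from h import *
np.set_printoptions(linewidth=200)
A=np.mean([cv2.imread('pics/top%s.png'%k).astype(float).mean(2) for k in '0125'],0)
for k in '1256': print(k,abs(cv2.imread('pics/top%s.png'%k).astype(float).mean(2)-A)[203:217,308:330].max())
print('cols',np.arange(308,330))
for v in range(203,218): print(v,A[v,308:330].round().astype(int))
S=np.mean([cv2.imread('pics/scene%s.png'%k).astype(float).mean(2) for k in '0124'],0)
print(pix('scene',[.4577,.1167,.036]))
for y in (0,.01,.02,.03,.04): print(pix('top',[.4577+.0003*0,.1167-y,.036]),pix('scene',[.4577,.1167-y,.036]))
print('cols',np.arange(296,318))
for v in range(210,228): print(v,S[v,296:318].round().astype(int))
E
```

```text
1 2.75
2 3.75
5 3.0833333333333286
6 9.583333333333329
cols [308 309 310 311 312 313 314 315 316 317 318 319 320 321 322 323 324 325 326 327 328 329]
203 [240 240 240 240 240 228 124 114  88  80  83 101 126 148 210 240 240 241 240 240 240 240]
204 [240 240 240 240 240 230 147 147 149 151 150 148 143 154 221 240 240 240 240 240 240 240]
205 [236 236 236 235 235 226 202 200 200 200 201 199 190 182 240 240 240 241 241 240 240 240]
206 [191 191 192 197 199 176 205 192 191 190 189 190 191 213 233 233 234 234 235 234 235 234]
207 [147 147 144 145 167 174 187 157 157 158 157 158 171 212 210 211 215 217 218 217 218 218]
208 [240 240 232 164 156 170 224 240 240 240 240 239 240 240 239 240 240 239 240 240 240 240]
209 [233 233 224 161 141 153 211 233 233 233 233 232 226 226 226 227 226 228 230 234 233 233]
210 [212 211 211 211 210 210 210 210 211 210 211 203 165 155 128 158 112 189 180 210 211 213]
211 [240 240 240 240 241 240 240 240 240 239 240 240 240 230 176 226 146 234 211 240 240 240]
212 [240 240 240 240 240 240 240 240 240 241 240 240 240 229 175 227 145 234 210 241 240 241]
213 [240 2
[... 1854 characters left out ...]
0 141 141 134 125 117 116 112 103 100 103]
221 [221 222 222 222 219 214 203 185 162 136 118 115 122 126 127 128 131 131 122 111 114 126]
222 [216 220 221 221 219 216 210 201 188 169 148 128 114 111 119 129 128 121 114 119 136 154]
223 [193 207 215 217 213 209 205 201 197 191 180 157 127 106 107 112 108 101 105 130 153 170]
224 [155 176 193 202 203 201 200 200 199 198 191 171 137 106  95  94  91  89 100 123 148 164]
225 [136 139 154 170 183 191 196 199 199 198 190 164 130 101  89  87  86  87  91 106 124 140]
226 [162 138 130 136 151 168 181 191 196 196 180 150 113  90  85  84  85  87  90  97 105 113]
227 [207 179 153 132 126 135 151 169 183 187 175 144 105  83  80  83  87  94 106 118 123 120]
```

```bash
python3 -m crank '[[[0.0001,-0.004,0],[0,0,0],-1],[[0.0001,-0.003,0],[0,0,0],-1],[[0,0,0],[0,0,0],-1],[[0,0,0],[0,0,0],-1],[[0,0,0],[0,0,0],-1]]'; python3 - <<'E'
from h import *
im=np.mean([snap('scene')[0].astype(float) for _ in range(10)],0); cv2.imwrite('pics/s10.png',im)
print(ctrl.get_obs()['tool_pos'])
np.set_printoptions(linewidth=200)
A=im.mean(2)
print('cols',np.arange(302,324))
for v in range(210,230): print(v,A[v,302:324].round().astype(int))
S=np.mean([cv2.imread('pics/scene%s.png'%k).astype(float) for k in '0124'],0)
f=lambda I:cv2.resize(I[203:237,293:333].clip(0,255).astype(np.uint8),None,fx=10,fy=14,interpolation=cv2.INTER_LANCZOS4)
def sharp(I): return cv2.addWeighted(I,3,cv2.GaussianBlur(I,(0,0),12),-2,0)
cv2.imwrite('pics/c10.png',np.hstack([sharp(f(S)),sharp(f(im))]))
for n,p in dict(idx=[.447,.0824,.036],sl0=[.4577,.1167,.036],sl=[.4586,.0823,.036]).items():
    q=pix('scene',p); print(n,q,(q-[293,203])*[10,14])
E
```

```text
clock: 19.25
tool_pos: [0.4908, 0.0686, 0.0506]
orientation: [179.8, 0.0, -178.5]
force: [-0.9, 7.6, -1.2]
opening: 0.012
gripper_force: 30.0
[0.49082745 0.06859418 0.05055397]
cols [302 303 304 305 306 307 308 309 310 311 312 313 314 315 316 317 318 319 320 321 322 323]
210 [ 55  54  54  56  60  66  79  91 101 104 102  96  92  93  99 104 106 101  95  83  69  61]
211 [ 55  56  60  65  74  85  96 104 106 104 101 100 101 105 109 111 112 109 103  89  72  61]
212 [ 58  64  73  84  95 103 106 105 101  98 102 106 110 111 113 113 113 111 106  92  74  62]
213 [ 67  79  93 103 109 111 107  98  93  98 105 110 112 113 113 113 112 109 101  88  71  62]
214 [ 84  95 106 112 113 111 102  89  88  97 105 110 112 113 113 112 108 100  89  77  66  61]
215 [ 98 105 110 113 113 110 100  85  82  91  99 103 108 110 111 110 103  90  77  68  64  61]
216 [ 99 104 108 111 112 110  99  84  80  87  91  94  99 103 107 107 102  90  78  69  66  65]
217 [ 91  96 101 104 108 107  98  86  81  85  88  90  91  94  98 102 103  98  90  80  73  70]
218 [ 85  88  92  96 101 102  98  88  84  86  87  87  87  87  91  95  98 101
[... 648 characters left out ...]
90  92  93  92  91  90  89]
226 [153 159 153 147 135 111  90  80  78  80  80  82  82  83  84  85  87  90  92  93  93  92]
227 [141 157 167 171 161 132  96  77  76  79  83  88  91  93  92  89  86  86  88  90  93  94]
228 [117 131 149 166 167 146 110  85  82  87  99 113 120 117 114 108 101  92  88  86  88  91]
229 [126 116 121 134 145 137 114  99  99 111 132 154 161 156 150 144 132 116 104  95  89  87]
idx [310.78387884 221.41107402] [177.83878837 257.75503629]
sl0 [304.45023498 214.5662689 ] [114.50234978 161.92776454]
sl [313.92763681 219.57293411] [209.2763681  232.02107758][ WARN:0@9.146] global loadsave.cpp:1063 imwrite_ Unsupported depth image for selected encoder is fallbacked to CV_8U.
```

View pics/c10.png

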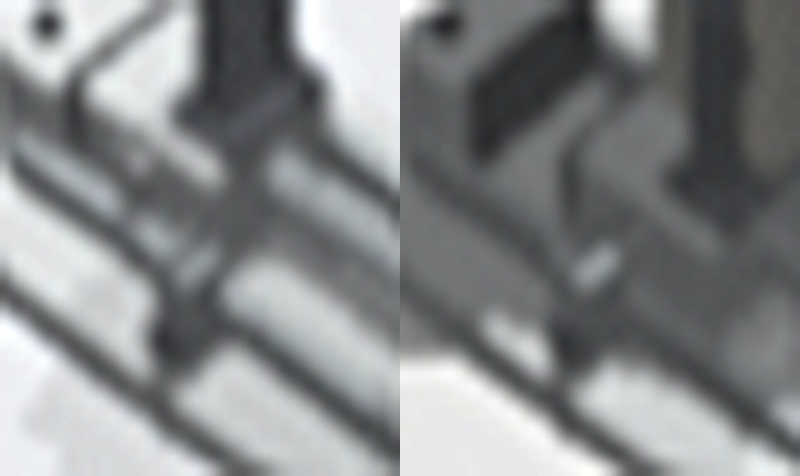

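```bash
python3 - <<'E'
from h import *
from scipy.ndimage import map_coordinates
np.set_printoptions(linewidth=220)
I={'S':np.mean([cv2.imread('pics/scene%s.png'%k).astype(float) for k in '0124'],0).mean(2)}
for k,f in (('8','scene8'),('9','scene9'),('10','s10')): I[k]=cv2.imread('pics/%s.png'%f).astype(float).mean(2)
a=np.radians(1.6);X=np.array([np.cos(a),np.sin(a)]);Y=np.array([-np.sin(a),np.cos(a)]);O=np.array([.4902,.0975])
ys=np.arange(-60,44,2.)
def prof(im,x,z):
    p=np.array([pix('scene',[*(O+X*x*1e-3+Y*y*1e-3),z]) for y in ys]); return map_coordinates(im,[p[:,1],p[:,0]],order=3)
print('ys',ys.astype(int))
for x,z in ((-21,.040),(-24,.034),(-30,.036),(20,.04)):
    print('x',x,z)
    for k in I: print(k.rjust(2),prof(I[k],x,z).round().astype(int))
E
```

```text
ys [-60 -58 -56 -54 -52 -50 -48 -46 -44 -42 -40 -38 -36 -34 -32 -30 -28 -26 -24 -22 -20 -18 -16 -14 -12 -10  -8  -6  -4  -2   0   2   4   6   8  10  12  14  16  18  20  22  24  26  28  30  32  34  36  38  40  42]
x -21 0.04
 S [122 122 122 121 122 119 115 113 111 111 111 111 111 110 109 107 104 100  96  93  92  92  92  92  94 100 111 125 139 150 156 158 158 159 159 159 160 164 168 172 175 179 185 190 192 193 194 194 192 186 173 156]
 8 [106 106 106 106 106 105 105 105 105 104 105 105 105 104 103 103 100  95  92  89  88  88  88  89  88  88  90  94  97  99 101 101 100 100 100 100 102 104 104 105 105 105 107 108 107 107 107 107 107 105  99  92]
 9 [105 104 101  97  94  91  88  87  87  88  89  88  90  94  98 101 101 101 101 101 100 100 101 102 103 104 104 104 105 106 107 106 107 107 107 106 102  96  90  86  85  81  73  65  59  56  55  55  55  54  56  61]
10 [ 98  94  90  88  87  87  87  88  89  91  95  98 100 100 100  99 100 100 100 101 101 103 104 105 105 106 106 107 107 106 106 106 103  99  94  93  97 103 107 105  99  90  78  67  60  56  54  54  54  55  56  60]
x -24 0.034
 S [154 155 
[... 1865 characters left out ...]
  68  68  68  68  67  68  68  68  69  70  75  87 104 121 135]
 8 [190 190 188 187 180 167 149 129 112 101  95  92  90  91  93  91  90  87  87  92 100 108 116 121 121 119 113 106  97  90  85  82  78  74  69  65  62  59  58  59  59  60  60  59  59  60  60  63  67  70  75  81]
 9 [123 123 124 124 123 122 123 123 123 124 125 122 116 106  95  88  85  85  88  88  89  89  90  91  89  85  80  74  66  61  59  59  59  61  64  68  72  79  84  88  93 102 119 140 158 172 181 181 170 152 129 107]
10 [123 122 122 123 123 122 122 119 114 106  96  88  84  85  87  88  88  89  89  89  88  86  81  75  69  63  59  58  58  59  60  62  67  73  79  84  88  94 105 121 141 161 176 187 192 193 192 185 172 152 129 106]
```

```bash
python3 -m crank '[[[0,0,0],[0,0,0],-1],[[0,0,0],[0,0,0],-1]]'; python3 -c "
from plant import close_job
print(close_job())"
```

```text
clock: 19.95
tool_pos: [0.4909, 0.0686, 0.0506]
orientation: [179.8, 0.0, -178.5]
force: [-1.2, 8.7, -1.8]
opening: 0.0117
gripper_force: 30.0
the job is handed in; nothing more can be done
None
```

The pin is home (top about 52 mm), the mallet is set down standing, and the job is handed in with the gripper holding the jaw about 34 mm open, level with the index line to about ±1 mm by calculation; the arm hid both lines, so I couldn't check that by eye.

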